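# Load and expose a model in a light-curing unit

### The job

Set the plaster model, teeth up, on the pulled-out tray of the small white light-curing unit, and push the tray fully home by its black post, so that the model pushes through the amber flap and the flap falls shut behind it. Then press the green button on top fully down, hold it down without a break for at least five seconds, and let it go. Keep the model upright, and leave the blue-lidded tin, the blue mixing cup and the small amber bottle where they stand.

Things in the scene. Friction and masses are not known exactly. Their poses are not given: they have to be found in the camera images.
- curing_unit: White light-curing unit, fixed to the bench: a box 150 deep (x) x 140 wide (y) x 78 mm high. Origin: centre of its underside, on the worktop. Its own -x points out of the front face (which lies at x = -75 mm), the way the tray pulls out. The front opening is 108 mm wide and reaches from 4 to 64 mm height; the chamber ends at x = +67 mm.
- tray (a joint): Slide of the tray, m: 0 = fully home (against its stop), 0.155 = fully out; starts nearly fully out. It moves along the unit's x axis with about 2 N of friction and stays where it is left.
- tray_bed (a point): Centre of the top face of the tray's aluminium bed, 84 (x) x 100 mm (y), 10 mm above the worktop; axes as the unit's. A stop bar 10 mm high across its front end (42 mm towards -x) keeps the model from sliding back; far end open, side rims 2 mm high. At home it is at x = +18 mm in the unit. A model standing within 15 mm of here passes the opening, fits the chamber and clears the flap.
- tray_handle (a point): Black upright post at the front end of the tray, 24 mm wide (y) x 12 mm thick (x), from 10 to 72 mm height; this point is in its middle at 55 mm height. 125 mm towards -x from tray_bed; at home it stands 32 mm in front of the unit's front face.
- flap (a joint): Amber flap that closes the front opening, hung from its top edge (hinge 60 mm high, 7 mm behind the front face) and 44 mm long; swings inward only. rad: 0 = hanging shut, 1.5 = fully open. A weak spring and its weight close it (under 1 N at the edge); a model on the tray pushes it open, and it falls shut once the model is past.
- flap_edge (a point): Middle of the flap's lower edge, 16 mm above the worktop when shut.
- model_center (a point): Centre of the plaster model (cream dental arch with teeth up), 62 (x) x 66 (y) x 28 mm high, half-way up (14 mm above its underside). Its solid base is 20 mm high and can be gripped across x or across y; the teeth stand on top. 0.14 kg. z is up.
- jog_button (a joint): Green round momentary button on the unit's top, m: 0 = up, 0.006 = fully down. It springs back when let go. Starts to move at 1.5 N, 5 N holds it fully down. It counts as down beyond 0.004.
- jog_button_top (a point): Centre of the top face of the green button, 30 mm in diameter, about 100 mm above the worktop when up; pressed straight down.
- polishing_tin: Round tin with a blue lid, 64 mm across x 28 mm high; origin at the centre of its underside. To be left alone.
- mixing_cup: Blue rubber mixing cup, 68 mm across x 42 mm high; origin at the centre of its underside. To be left alone.
- etch_liquid: Small amber bottle with a white cap, 26 mm across x 63 mm high; origin at the centre of its underside. To be left alone.
Things that resemble listed ones, but are neither listed nor needed, are in the scene too. Several things have the shape of the curing_unit; the one meant has the colours described above. There is more than one size of the part that bears model_center; the job needs the larger.

How it is judged:
By the outcome, as a careful person would: the job done as asked, in the order asked, and still so for the second after the job is handed in, with the robot touching nothing.
It also fails if it takes over 62 s, if anything falls off the work surface, if the arm or the gripper's body presses on something with over 40 N, if the wrist force passes 120 N, or if a joint passes its speed limit or range.

### The arm

A 6-joint arm with a two-finger parallel gripper is mounted at the origin on a cart in front of the work surface, level with it; the furniture and walls round the work are solid. World frame = base frame: x ahead of the robot, y to its left, z up, the work surface at z = 0. Lengths are in m, angles in degrees, forces in N, time in s.
With the tool pointing down it reaches from about 0.4 to 0.825 m from the base axis. Payload 7 kg.
Tool frame: the origin (TCP) lies at the very end of the fingers, on their centre line; the grasp point (between the pads) lies 19 mm behind it; z points along the fingers, y is the direction in which the jaws open and shut (so a half turn about z gives the same grasp; the last joint's range is limited). The gripper opens to 88 mm and grips with 3 to 60 N. Pads are 19 mm wide; open, the fingers measure 130 mm over their backs; the gripper's body (78 mm by 193 mm) begins 47 mm behind the grasp point.
Start: joints at [83.772, 20.546, 0.682, 0, -70.136, -16.507], TCP at [0.261, 0.623, 0.227] pointing down, gripper open.
Joint ranges: [-176.03, 176.03], [-82.01, 121.73], [-58.28, 71.71], [-173.87, 95.51], [-174.79, -0.11], [-173.66, 173.66]. Speed limits (degrees/s): [136.94, 136.94, 172.46, 180, 180, 180].

### API

Orientations are given as [roll, pitch, yaw] about the fixed x, y, z axes, in that order (R = Rz(yaw) Ry(pitch) Rx(roll)).
In Python, from plant import ctrl gives the robot as it stands.
- The arm moves only by the tool move_arm, never from a script. Its argument "increments" is a list of rows, each a list of 2 entries, a list of its own where there are three numbers: the shift along the world's x, y, z in mm, then the turn about the world's z in rad. A call has exactly 8 rows; each row shifts and turns the pose as measured when the row begins; what a row does not reach is not made up. A row lasts 1/10 s, in which the tool goes at most 50 mm and 8.59 degrees, less where a joint would pass 70% of its speed; a pose out of reach is approached as far as the arm can. A call with a gripper value outside its range is refused whole. "jaw" is the gripper command: -1 is shut, 1 is fully open, values between are in proportion, set as the call begins (left out, the last holds). The fingers move at their own pace and stop on an object; the grip force is fixed at half the most. Time passes only in rows, so rows that do not move let the fingers close, or fill a call up. It gives the time, the measured TCP pose, the force and the opening at its end, in the units of the state.
- ctrl.get_obs(): the state, without advancing time (a new reading comes with each control period).
- ctrl.snapshot(name): name is "scene" or "top" or "wrist"; returns a dict with "color" (400x640x3 uint8, red, green, blue), "fx", "fy", "cx", "cy" (pixels), "D" ([k1, k2, p1, p2, k3] as OpenCV has them; the pictures are not rectified), "R" (3x3) and "t" (3): a world point X has camera coordinates R X + t. Camera axes: x right, y down, z forward; pixel columns grow to the right and rows downward; lengths in m; the calibration is good to about 2 mm. A picture is of the moment at which its call begins. There is no depth.
- ctrl.close_job(): hands the job in, once; it reports no verdict.
The state is a dict: "clock": time; "joint_pos": joint angles; "qvel": joint speeds; "tau": joint torques, N m; "tool_pos": TCP position; "orientation": TCP orientation; "force": force on the tool from outside, world axes, zero at the start; "moment": the same for the moment, N m; "opening": finger opening in m.
Only numpy, scipy, OpenCV 4.12 (cv2) and the standard library are available. Lean on these libraries where they do the work, as an engineer would, in place of code of your own. Each camera call takes 0.05 s, during which the arm holds its last target.

## Working session

There is one attempt and no reset: what is moved stays moved. The work goes in short steps, Python scripts to look and compute and a tool call to move; the robot and the scene stay as the last step left them, time stands still between calls to the robot, and variables do not carry over. Pictures are saved under pics/ and viewed, and the job is handed in when it is done.

Besides the shell and the picture viewer there is one more tool, called after "Call:" by a JSON object that holds its "name" and its "arguments", one argument or row to a line. move_arm: Moves the arm, as the interface text tells. Its arguments: {"type":"object","properties":{"increments":{"type":"array","items":{"type":"array"}},"jaw":{"type":"number"}},"required":["increments"]}

```bash
mkdir -p pics; ls
cat > h.py <<'E'
from plant import ctrl
import numpy as np, cv2, pickle
def snap(n,f):
    s=ctrl.snapshot(n); pickle.dump(s,open(f'pics/{f}.pkl','wb')); cv2.imwrite(f'pics/{f}.png',s['color'][:,:,::-1]); return s
def load(f): return pickle.load(open(f'pics/{f}.pkl','rb'))
def ray(s,uv):
    K=np.array([[s['fx'],0,s['cx']],[0,s['fy'],s['cy']],[0,0,1]])
    p=cv2.undistortPoints(np.array(uv,float).reshape(-1,1,2),K,np.array(s['D'])).reshape(-1,2)
    R=np.array(s['R']);t=np.array(s['t']).ravel()
    return -R.T@t, np.c_[p,np.ones(len(p))]@R
def onz(s,uv,z):
    c,d=ray(s,uv); return c+d*((z-c[2])/d[:,2])[:,None]
def tri(sl,uvl):
    A=0;b=0
    for s,uv in zip(sl,uvl):
        c,d=ray(s,[uv]); d=d[0]/np.linalg.norm(d[0]); P=np.eye(3)-np.outer(d,d); A=A+P; b=b+P@c
    return np.linalg.solve(A,b)
def proj(s,X):
    K=np.array([[s['fx'],0,s['cx']],[0,s['fy'],s['cy']],[0,0,1]])
    return cv2.projectPoints(np.array(X,float).reshape(-1,3),cv2.Rodrigues(np.array(s['R']))[0],np.array(s['t'],float).ravel(),K,np.array(s['D']))[0].reshape(-1,2)
E
python3 - <<'E'
from h import *
for n in ['scene','top','wrist']:
    s=snap(n,n+'0'); print(n,-np.array(s['R']).T@np.array(s['t']).ravel(), np.array(s['R'])[2])
print(ctrl.get_obs())
E
```

```text
pics
scene [0.11368884 0.27171561 0.85126965] [ 0.47320447 -0.48153141 -0.73770254]
top [ 0.50143154 -0.23291982  1.36767424] [ 0.0556147  -0.00702378 -0.9984276 ]
wrist [0.33447634 0.5894282  0.38349496] [-0.27469276  0.11301083 -0.95486776]
{'clock': 0.15, 'joint_pos': array([ 8.37727052e+01,  2.05824961e+01,  6.47031514e-01, -1.36377489e-02,
       -7.01356520e+01, -1.65079164e+01]), 'qvel': array([-0.07558244, -0.18101542,  0.1829974 ,  0.17553685,  0.00062743,
        0.02931937]), 'tau': array([-4.10692628e-04, -5.83273602e+01,  2.93286645e+01,  7.00133532e+00,
        8.70171032e-03, -1.20089085e-04]), 'tool_pos': array([0.26074778, 0.62221829, 0.22584469]), 'orientation': array([ 1.79928171e+02, -7.91567779e-03, -2.27398482e+01]), 'force': array([-0.64342547,  0.94940766,  0.03117309]), 'moment': array([-0.01073948,  0.05767572,  0.00392162]), 'opening': 0.08771940397931745}
```

View pics/scene0.png

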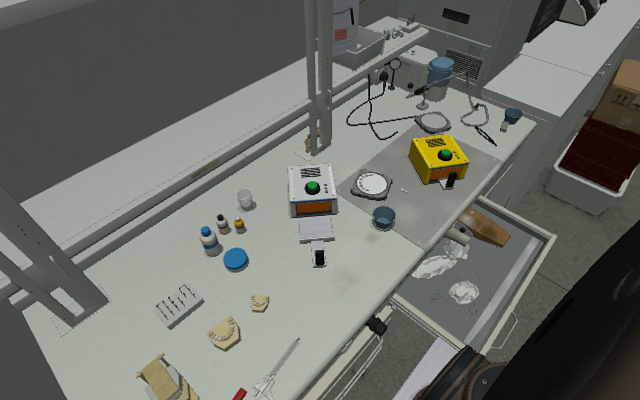

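View pics/top0.png

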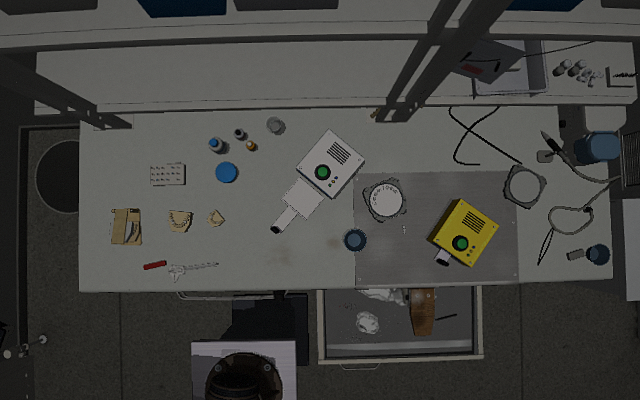

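View pics/wrist0.png

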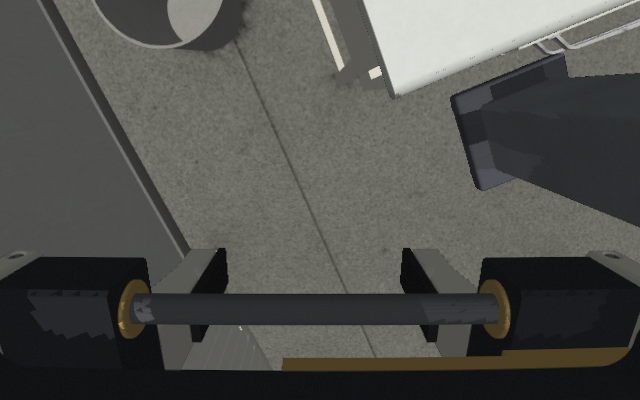

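Candidates:
- **Models:** large arch at scene (223,333) / top (180,220), small arch at scene (260,302) / top (217,217). The job needs the larger.
- **Units:** white at scene (312,190) / top (330,163), yellow at scene (438,160) / top (464,233). The job needs the white one.

I'll confirm both in enlarged crops.

Run:
```python
from h import *
a=load('scene0')['color'][150:360,130:350]; b=load('top0')['color'][110:260,100:380]
cv2.imwrite('pics/c1.png',cv2.resize(a[:,:,::-1],None,fx=2.8,fy=2.8,interpolation=2))
b=np.clip(b.astype(float)*1.5,0,255).astype(np.uint8)
cv2.imwrite('pics/c2.png',cv2.resize(b[:,:,::-1],None,fx=2.85,fy=2.85,interpolation=2))
t=load('top0');sc=load('scene0')
print('model z.01 top',onz(t,[[180,220]],.02),'scene',onz(sc,[[223,333]],.02))
print('small',onz(t,[[217,217]],.02)); print('btn',tri([sc,t],[(312,187),(322,172)]))
print('post',tri([sc,t],[(320,246),(277,229)]))
```

```text
model z.01 top [[0.51785959 0.18049783 0.02      ]] scene [[0.51831618 0.18874047 0.02      ]]
small [[0.52472633 0.06769885 0.02      ]]
btn [ 0.64704137 -0.24977099  0.08762024]
post [ 0.48787873 -0.11640416  0.08125776]
```

View pics/c1.png

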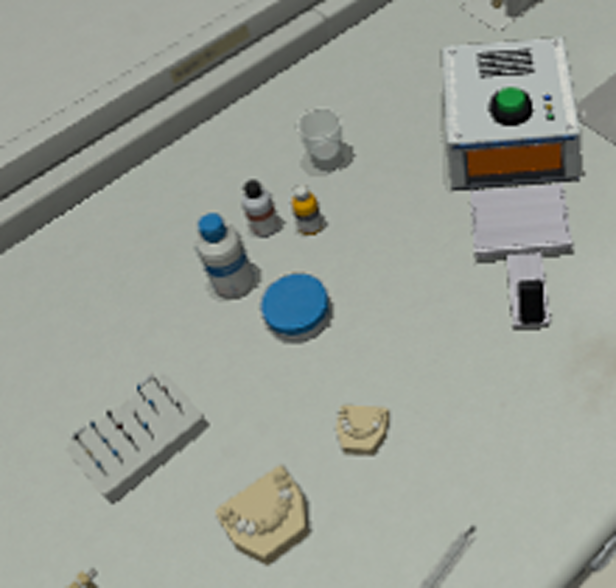

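View pics/c2.png

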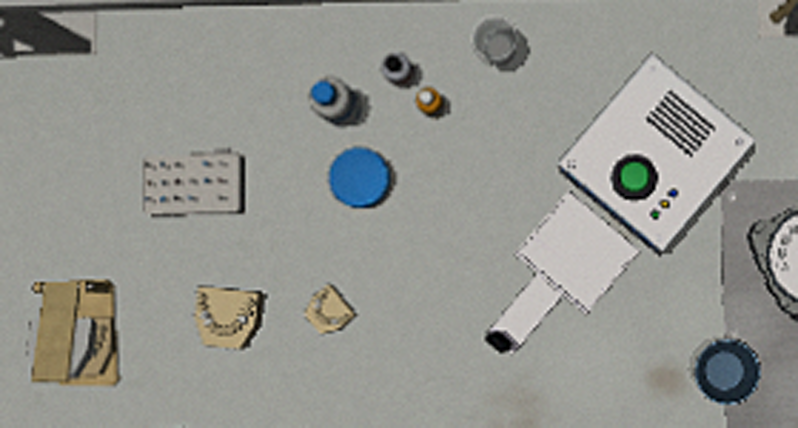

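Confirmed: the white unit has the green button and amber flap, and the larger arch is at top (180,220). Next I'll measure the unit's yaw and the model's outline.

Run:
```python
from h import *
t=load('top0');sc=load('scene0')
im=t['color']; hsv=cv2.cvtColor(im,cv2.COLOR_RGB2HSV)
# model mask
for nm,s,roi in [('top',t,(200,240,165,198)),('scene',sc,(310,355,200,245))]:
    h=cv2.cvtColor(s['color'],cv2.COLOR_RGB2HSV); m=cv2.inRange(h,(10,60,60),(30,255,255))
    mm=np.zeros_like(m); a,b,c,d=roi; mm[a:b,c:d]=m[a:b,c:d]
    cs=max(cv2.findContours(mm,0,2)[0],key=cv2.contourArea)[:,0]
    P=onz(s,cs,.02 if nm=='top' else .014)[:,:2]*1000
    r=cv2.minAreaRect(P.astype(np.float32)); print(nm,r)
    print(cv2.approxPolyDP(P.astype(np.float32),5,True)[:,0].round())
# unit top corners from crop c2 (scale 2.85, offset 100,110)
c=np.array([(652,54),(754,148),(660,252),(558,163)])/2.85+[100,110]
P=onz(t,c,.078); print(P.round(3)); e=P[:,:2]; 
print('mean',e.mean(0),[np.degrees(np.arctan2(*(e[(i+1)%4]-e[i])[::-1])) for i in range(4)],[np.linalg.norm(e[(i+1)%4]-e[i]) for i in range(4)])
b=np.array([(566,190),(642,254),(590,314),(515,253)])/2.85+[100,110]
Q=onz(t,b,.015); print(Q.round(3))
# button tri
def cen(s,lo,hi,roi):
    h=cv2.cvtColor(s['color'],cv2.COLOR_RGB2HSV); m=cv2.inRange(h,lo,hi); a,b,c,d=roi; mm=np.zeros_like(m); mm[a:b,c:d]=m[a:b,c:d]
    M=cv2.moments(mm,True); return (M['m10']/M['m00'],M['m01']/M['m00']),M['m00']
g1=cen(sc,(50,120,40),(80,255,255),(170,205,295,330)); g2=cen(t,(50,120,40),(80,255,255),(155,190,305,340)); print(g1,g2,tri([sc,t],[g1[0],g2[0]]))
w=load('wrist0');print(proj(w,[[.261,.622,.227],[.261,.622,.246],[.261,.622,.1]]))
```

```text
top ((514.5568237304688, 184.34214782714844), (63.73057174682617, 60.288028717041016), 83.24507904052734)
[[546. 211.]
 [506. 214.]
 [488. 208.]
 [484. 169.]
 [511. 153.]
 [529. 156.]
 [538. 150.]]
scene ((514.6925659179688, 186.4814453125), (65.46356201171875, 67.69619750976562), 82.83555603027344)
[[544. 156.]
 [551. 213.]
 [508. 218.]
 [484. 208.]
 [480. 173.]
 [510. 155.]]
[[ 0.773 -0.273  0.078]
 [ 0.674 -0.375  0.078]
 [ 0.57  -0.276  0.078]
 [ 0.663 -0.175  0.078]]
mean [ 0.67013795 -0.27475511] [np.float64(-134.2084908829858), np.float64(136.64932145592343), np.float64(47.59959404704079), np.float64(-41.666921492295025)] [np.float64(0.14162300073183973), np.float64(0.14282912524717953), np.float64(0.13729820789439434), np.float64(0.14729001069022712)]
[[ 0.642 -0.18   0.015]
 [ 0.572 -0.259  0.015]
 [ 0.51  -0.203  0.015]
 [ 0.576 -0.125  0.015]]
((312.12, 185.46666666666667), 75.0) ((322.49397590361446, 172.02409638554218), 83.0) [ 0.6466312  -0.25078888  0.09352388]
[[309.9245786  266.0465532 ]
 [309.56196206 285.69262432]
 [311.21143141 196.62116031]]
```

Call:
{"name": "move_arm", "arguments": {
  "increments": [
    [[24, -40, 0], 0.034],
    [[24, -40, 0], 0.034],
    [[24, -40, 0], 0.034],
    [[24, -40, 0], 0.034],
    [[24, -40, 0], 0.034],
    [[24, -40, 0], 0.034],
    [[24, -40, 0], 0.034],
    [[24, -40, 0], 0.034]
  ],
  "jaw": 1
}}

```text
clock: 0.95
tool_pos: [0.4536, 0.2936, 0.2219]
orientation: [179.7, 0.0, -6.1]
force: [0.2, 0.7, 0.0]
opening: 0.0877
```

Call:
{"name": "move_arm", "arguments": {
  "increments": [
    [[20, -36, -5], 0],
    [[20, -36, -5], 0],
    [[20, -36, -5], -0.01],
    [[0, 0, -5], 0],
    [[0, 0, 0], 0],
    [[0, 0, 0], 0],
    [[0, 0, 0], 0],
    [[0, 0, 0], 0]
  ]
}}

```text
clock: 1.75
tool_pos: [0.5159, 0.1771, 0.2014]
orientation: [179.7, 0.0, -6.8]
force: [-0.1, 0.6, -0.1]
opening: 0.0876
```

Run:
```python
from h import *
s=snap('wrist','w1'); print(ctrl.get_obs()['tool_pos'],ctrl.get_obs()['orientation'])
```

```text
[0.51595644 0.17715335 0.20140955] [ 1.79688729e+02  1.93192691e-02 -6.82486971e+00]
```

View pics/w1.png

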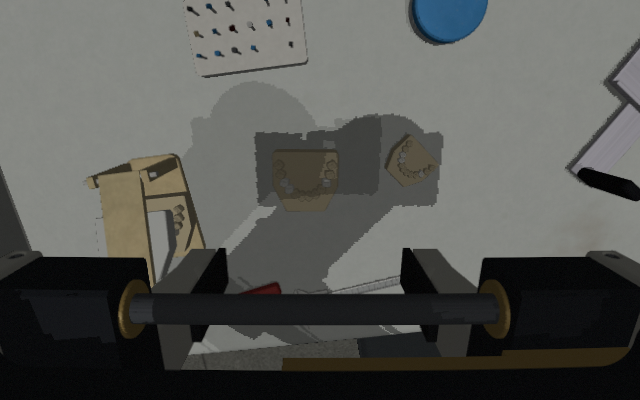

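The model is at (305,180) in the gripper's shadow, with the small one at (411,160). I'll measure its outline at two heights and compare the views.

Run:
```python
from h import *
w=load('w1')
im=w['color'][130:230,250:360]
cv2.imwrite('pics/c3.png',cv2.resize(cv2.convertScaleAbs(im[:,:,::-1],alpha=1.8),None,fx=6,fy=6,interpolation=2))
h=cv2.cvtColor(w['color'],cv2.COLOR_RGB2HSV); m=cv2.inRange(h,(12,60,30),(30,255,255)); mm=np.zeros_like(m); mm[140:222,262:350]=m[140:222,262:350]
cs=max(cv2.findContours(mm,0,2)[0],key=cv2.contourArea)[:,0]
print(cv2.approxPolyDP(cs,3,True)[:,0].tolist())
for z in (0.0,.02):
    P=onz(w,cs,z)[:,:2]*1000; print(z,cv2.minAreaRect(P.astype(np.float32))); print(cv2.approxPolyDP(P.astype(np.float32),3,True)[:,0].round().tolist())
```

```text
[[277, 149], [273, 153], [274, 186], [286, 209], [323, 210], [337, 185], [336, 151]]
0.0 ((512.8164672851562, 183.60032653808594), (67.77658081054688, 66.1276626586914), 83.03691864013672)
[[549.0, 208.0], [546.0, 213.0], [511.0, 217.0], [484.0, 208.0], [478.0, 168.0], [504.0, 151.0], [540.0, 148.0]]
0.02 ((517.4214477539062, 182.655029296875), (64.00178527832031, 62.44470977783203), 83.03690338134766)
[[552.0, 206.0], [548.0, 210.0], [515.0, 214.0], [490.0, 206.0], [484.0, 168.0], [509.0, 151.0], [543.0, 149.0]]
```

View pics/c3.png

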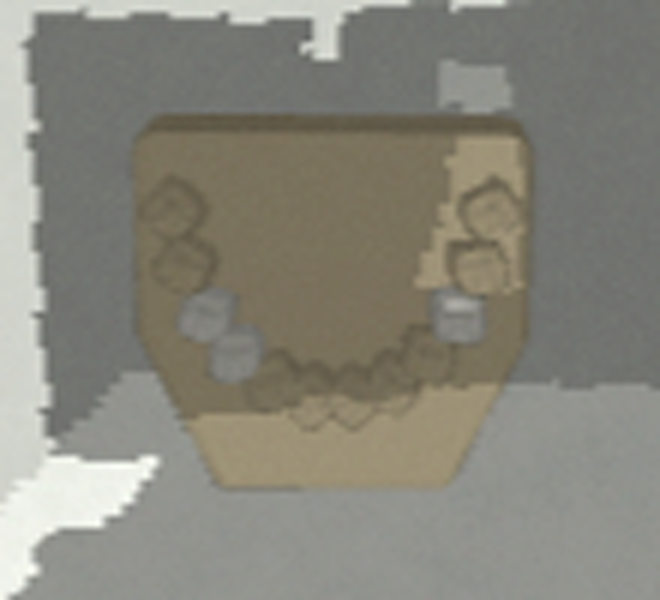

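Run:
```python
from h import *
w=load('w1');t=load('top0');sc=load('scene0')
f=lambda x,y:(250+x/6-.4,130+y/6-.4)
pts=[f(134,300),f(527,300),f(330,129),f(340,488)]
for z in (.016,.02): print(z,(onz(w,pts,z)*1000).round(1).tolist())
print('bottom back',(onz(w,[f(330,115)],0)*1000).round(1))
# heights via two views: small crop scene/top corners: back left/right top corners
for s,n,(a,b,c,d) in ((sc,'cs',(305,360,195,250)),(t,'ct',(200,240,160,205))):
    cv2.imwrite(f'pics/{n}.png',cv2.resize(cv2.convertScaleAbs(s['color'][a:b,c:d,::-1],alpha=1.2),None,fx=10,fy=10,interpolation=2))
```

```text
0.016 [[521.3, 216.0, 16.0], [513.3, 150.3, 16.0], [545.8, 179.6, 16.0], [484.0, 185.8, 16.0]]
0.02 [[522.1, 215.4, 20.0], [514.2, 150.5, 20.0], [546.4, 179.4, 20.0], [485.3, 185.5, 20.0]]
bottom back [[545.9 179.9   0. ]]
```

View pics/cs.png

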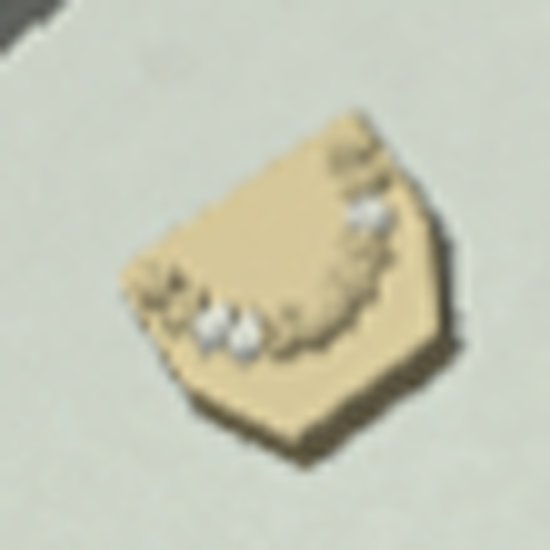

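Run:
```python
from h import *
w=load('w1');sc=load('scene0')
f=lambda x,y:(250+x/6-.4,130+y/6-.4)
g=lambda x,y:(195+x/10-.4,305+y/10-.4)
for a,b in ((f(220,487),g(295,440)),(f(452,487),g(438,340)),(f(135,132),g(122,272)),(f(525,132),g(357,110))): print((tri([w,sc],[a,b])*1000).round(1))
```

```text
[487.6 207.5  18. ]
[482.5 169.2  16.7]
[549.7 212.2  17.4]
[541.8 148.9  16.7]
```

Run:
```python
from h import *
w=load('w1');t=load('top0')
for z in (0,.04,.07): print(z,onz(w,[(183,155),(204,250)],z).round(3)[:,:2].tolist(),onz(t,[(142,208),(142,243)],z).round(3)[:,:2].tolist())
```

```text
0 [[0.555, 0.306], [0.447, 0.307]] [[0.557, 0.306], [0.45, 0.306]]
0.04 [[0.56, 0.291], [0.463, 0.292]] [[0.556, 0.29], [0.451, 0.29]]
0.07 [[0.563, 0.279], [0.476, 0.28]] [[0.554, 0.278], [0.452, 0.278]]
```

Call:
{"name": "move_arm", "arguments": {
  "increments": [
    [[4, 3, -25], 0],
    [[4, 2, -30], 0],
    [[0, 0, -30], 0],
    [[0, 0, -30], 0],
    [[0, 0, -20], 0],
    [[0, 0, 0], 0],
    [[0, 0, 0], 0],
    [[0, 0, 0], 0]
  ]
}}

```text
clock: 2.6
tool_pos: [0.5247, 0.1892, 0.0667]
orientation: [-180.0, -0.4, -6.2]
force: [0.2, -0.0, -1.0]
opening: 0.0876
```

Run:
```python
from h import *
s=snap('wrist','w2'); print(ctrl.get_obs()['tool_pos'],ctrl.get_obs()['orientation'])
```

```text
[0.525067   0.18936116 0.06707437] [-179.96389189   -0.41779431   -6.24621367]
```

View pics/w2.png

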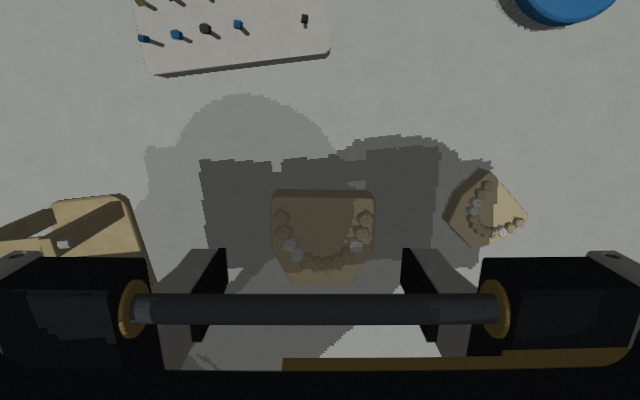

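Run:
```python
from h import *
s=load('w2'); print((onz(s,[(272,225),(375,225),(323,195),(323,286)],.019)*1000).round(1))
```

```text
[[531.  213.1  19. ]
 [523.9 148.5  19. ]
 [546.9 179.2  19. ]
 [484.3 185.6  19. ]]
```

Call:
{"name": "move_arm", "arguments": {
  "increments": [
    [[0, -4, -12], 0],
    [[0, -3, -12], 0],
    [[0, 0, -12], -0.01],
    [[0, 0, -12], 0],
    [[0, 0, -8], 0],
    [[0, 0, 0], 0],
    [[0, 0, 0], 0],
    [[0, 0, 0], 0]
  ]
}}

```text
clock: 3.45
tool_pos: [0.5258, 0.1817, 0.008]
orientation: [-179.8, -0.6, -7.0]
force: [0.1, 0.1, -0.3]
opening: 0.0878
```

Centred to about 1 mm at z = 8 mm; closing the jaw.

Call:
{"name": "move_arm", "arguments": {
  "increments": [
    [[0, 0, -1], 0],
    [[0, 0, 0], 0],
    [[0, 0, 0], 0],
    [[0, 0, 0], 0],
    [[0, 0, 0], 0],
    [[0, 0, 0], 0],
    [[0, 0, 0], 0],
    [[0, 0, 0], 0]
  ],
  "jaw": -1
}}

```text
clock: 4.25
tool_pos: [0.5263, 0.1822, 0.0082]
orientation: [-179.7, -0.6, -7.0]
force: [0.1, 0.3, -1.7]
opening: 0.0649
```

Call:
{"name": "move_arm", "arguments": {
  "increments": [
    [[0, 0, 20], 0],
    [[0, 0, 30], 0],
    [[0, 0, 30], 0],
    [[0, -20, 30], -0.05],
    [[0, -35, 20], -0.1],
    [[0, -40, 0], -0.1],
    [[0, -40, 0], -0.1],
    [[0, -40, 0], -0.1]
  ]
}}

```text
clock: 5.05
tool_pos: [0.5254, 0.0051, 0.1431]
orientation: [-179.7, -0.6, -33.2]
force: [1.1, -0.1, -0.9]
opening: 0.0647
```

Run:
```python
from h import *
s=snap('wrist','w3'); s2=snap('scene','s3'); o=ctrl.get_obs(); print(o['tool_pos'],o['orientation'],o['opening'],o['force'])
```

```text
[0.52442853 0.00263629 0.14256829] [-179.79978906   -0.53402386  -33.40163817] 0.0654675850207563 [ 0.10030534  1.35624571 -1.43272545]
```

View pics/w3.png

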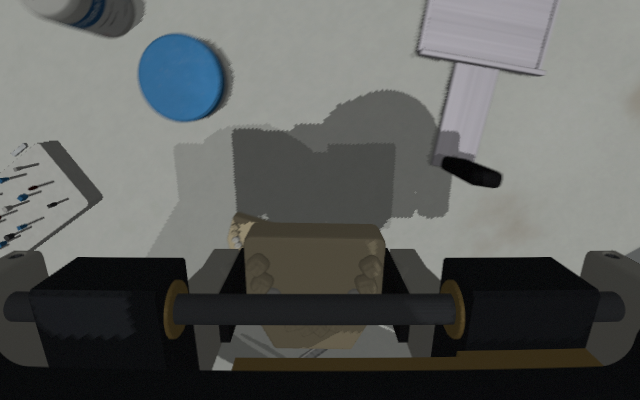

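The model is held level, and the tray shows at the upper right, with its post at (472,172). Next I'll go near the post to view the tray, flap and unit.

Call:
{"name": "move_arm", "arguments": {
  "increments": [
    [[-6, -25, 5], -0.06],
    [[-6, -25, 5], -0.06],
    [[-6, -25, 5], -0.05],
    [[-6, -10, 5], 0],
    [[0, 0, 0], 0],
    [[0, 0, 0], 0],
    [[0, 0, 0], 0],
    [[0, 0, 0], 0]
  ]
}}

```text
clock: 5.95
tool_pos: [0.4991, -0.0842, 0.1625]
orientation: [-179.8, -0.5, -43.3]
force: [0.1, -0.1, -1.4]
opening: 0.0652
```

Run:
```python
from h import *
s=snap('wrist','w4'); o=ctrl.get_obs(); print(o['tool_pos'],o['orientation'],o['opening'],o['force'])
```

```text
[ 0.4990574  -0.08418312  0.16242384] [-179.80275822   -0.46982104  -43.34754669] 0.06518694275625284 [ 0.16812178  0.61877901 -0.91504676]
```

View pics/w4.png

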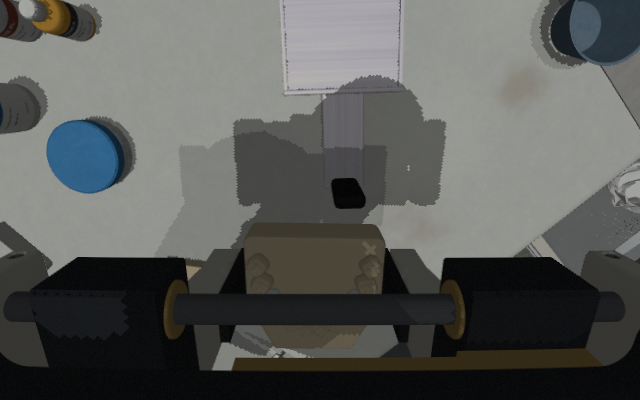

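Run:
```python
from h import *
w=load('w4')['color'][0:215,265:420]
cv2.imwrite('pics/c4.png',cv2.resize(cv2.convertScaleAbs(w[:,:,::-1],alpha=1.1),None,fx=2.7,fy=2.7,interpolation=2))
w=load('scene0')['color'][205:275,280:350]
cv2.imwrite('pics/c5.png',cv2.resize(w[:,:,::-1],None,fx=8,fy=8,interpolation=2))
```

```text
(no output)
```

View pics/c4.png

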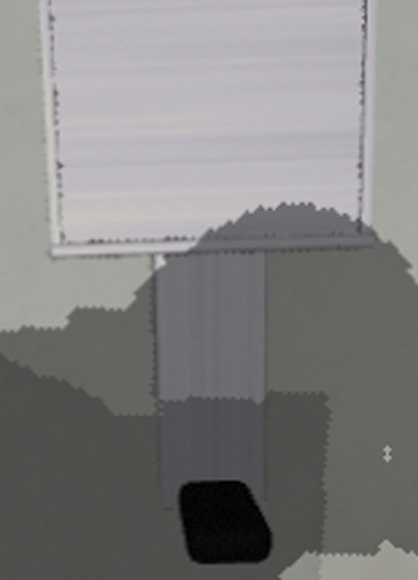

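View pics/c5.png

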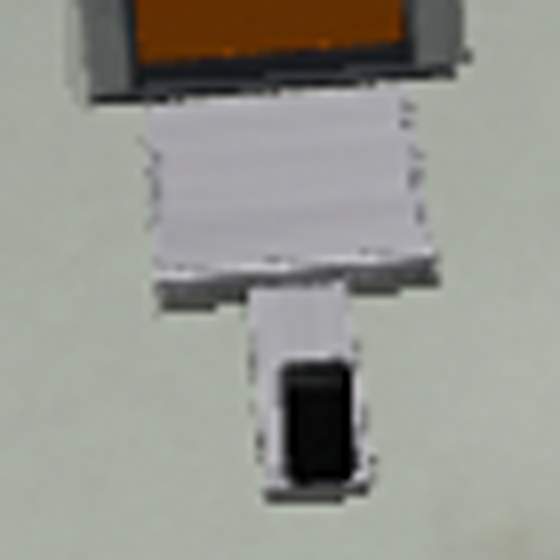

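Run:
```python
from h import *
w=load('w4');sc=load('scene0');t=load('top0')
f=lambda x,y:(265+x/2.7-.3,y/2.7-.3)
g=lambda x,y:(280+x/8-.4,205+y/8-.4)
L=tri([w,sc],[f(50,256),g(160,285)]);R=tri([w,sc],[f(376,243),g(437,260)])
print('bar',(L*1000).round(1),(R*1000).round(1),np.linalg.norm(L-R))
for z in (.01,.02):
  P=onz(w,[f(50,256),f(376,243)],z);d=P[1]-P[0]; print('bar z',z,(P*1000).round(1).tolist(),np.linalg.norm(d),np.degrees(np.arctan2(d[1],d[0]))+90)
# rim lines
for z in (.012,):
  P=onz(w,[f(44,10),f(56,235),f(374,10),f(370,232)],z); print((P*1000).round(1).tolist()); 
  for a,b in((1,0),(3,2)):
    d=P[b]-P[a]; print(np.degrees(np.arctan2(d[1],d[0])))
# post top center: top-face front edge/back edge
# w4 post top quad: corners near image bottom: (193,562),(270,562),(258,~520?) ; top of post is nearer TCP camera -> lower row
print('post top front mid', (tri([w,sc],[f(231,562),g(316,375)])*1000).round(1))
print('post at z.072',(onz(w,[f(193,562),f(270,562)],.072)*1000).round(1).tolist())
```

```text
bar [ 578.4 -124.4   13.9] [ 512.3 -199.5   15.8] 0.10008342006116047
bar z 0.01 [[578.1, -124.8, 10.0], [510.3, -202.6, 10.0]] 0.10320160615604328 -41.05760916463174
bar z 0.02 [[577.4, -125.3, 20.0], [511.7, -200.6, 20.0]] 0.09988202210469678 -41.057609164631714
[[629.1, -172.9, 12.0], [581.1, -130.7, 12.0], [562.1, -244.1, 12.0], [514.4, -202.9, 12.0]]
-41.35313582407062
-40.78933508511463
post top front mid [ 482.9 -106.2   73.3]
post at z.072 [[488.6, -99.6, 72.0], [474.0, -115.2, 72.0]]
```

Call:
{"name": "move_arm", "arguments": {
  "increments": [
    [[23, -29, 0], 0.01],
    [[23, -29, 0], 0.01],
    [[23, -29, 0], 0.01],
    [[20, -29, -10], 0.01],
    [[0, 0, -25], 0],
    [[0, 0, -25], 0],
    [[0, 0, -20], 0],
    [[0, 0, 0], 0]
  ]
}}

```text
clock: 6.8
tool_pos: [0.5941, -0.2011, 0.0779]
orientation: [-179.8, -0.5, -40.4]
force: [0.1, 0.4, -1.2]
opening: 0.0653
```

Run:
```python
from h import *
s=snap('wrist','w5'); s=snap('scene','s5');o=ctrl.get_obs(); print(o['tool_pos'],o['orientation'],o['opening'],o['force'])
w=s['color'][140:300,240:400]
cv2.imwrite('pics/c6.png',cv2.resize(w[:,:,::-1],None,fx=3.7,fy=3.7,interpolation=2))
```

```text
[ 0.59603848 -0.20133188  0.08106032] [-179.67202213   -0.71371461  -40.36418142] 0.06508370418903328 [ 1.01980046 -0.95937391 -0.71498847]
```

View pics/w5.png

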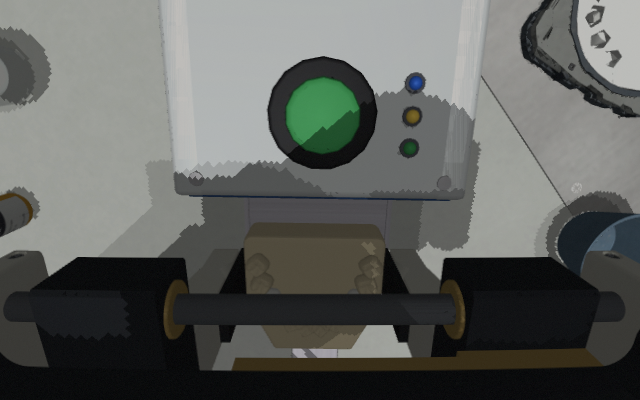

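View pics/c6.png

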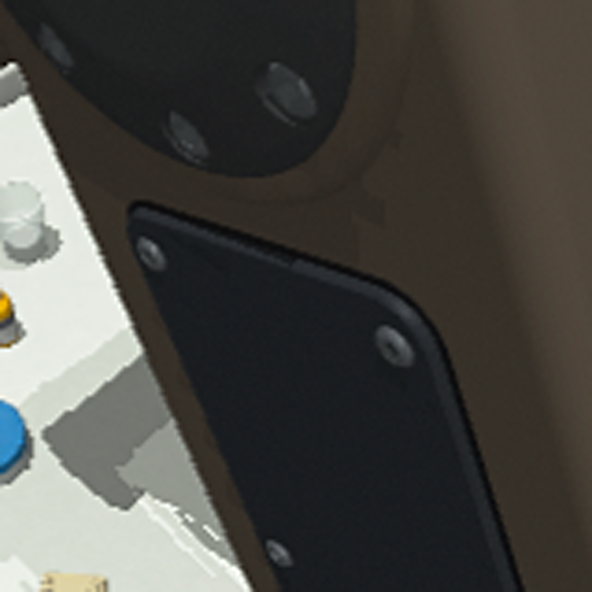

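Run:
```python
from h import *
w=load('w5');sc=load('scene0');t=load('top0')
h=cv2.cvtColor(w['color'],cv2.COLOR_RGB2HSV); m=cv2.inRange(h,(50,100,30),(85,255,255));m[:,400:]=0;m[:, :250]=0
c=max(cv2.findContours(m,0,2)[0],key=cv2.contourArea); (x,y),r=cv2.minEnclosingCircle(c); print(x,y,r)
e=cv2.fitEllipse(c);print(e)
b=e[0]
for s,p in ((sc,(312.1,185.5)),(t,(322.5,172.0))): print('btn',(tri([w,s],[b,p])*1000).round(1))
print('btn z.1',(onz(w,[b],.1)*1000).round(1), 'rad', )
# front edge
P=onz(w,[(178,196),(463,199)],.078)*1000; print('front edge',P.round(1).tolist()); d=P[1]-P[0]; print(np.linalg.norm(d),np.degrees(np.arctan2(d[1],d[0]))+90, P.mean(0))
# tray stem etc: bed sides at front of unit
print((onz(w,[(248,205),(388,205)],.012)*1000).round(1).tolist())
```

```text
322.4253845214844 114.96268463134766 39.131370544433594
((322.2907409667969, 114.87089538574219), (74.57636260986328, 76.63755798339844), 2.4089953899383545)
btn [ 648.3 -252.4   91.3]
btn [ 647.  -252.7   80.4]
btn z.1 [[ 647.7 -253.6  100. ]] rad
front edge [[662.8, -177.2, 78.0], [573.8, -279.5, 78.0]]
135.56091640275187 -41.00170407478268 [ 618.28499755 -228.38358556   78.        ]
[[631.4, -176.6, 12.0], [570.2, -248.6, 12.0]]
```

Call:
{"name": "move_arm", "arguments": {
  "increments": [
    [[-4, 1, -10], -0.005],
    [[-4, 0, -10], -0.005],
    [[0, 0, -10], 0],
    [[0, 0, -10], 0],
    [[0, 0, -8], 0],
    [[0, 0, -5], 0],
    [[0, 0, 0], 0],
    [[0, 0, 0], 0]
  ]
}}

```text
clock: 7.7
tool_pos: [0.5898, -0.1996, 0.0275]
orientation: [-179.5, -1.0, -40.9]
force: [-0.8, 0.3, -1.8]
opening: 0.0656
```

Call:
{"name": "move_arm", "arguments": {
  "increments": [
    [[-1, 0, -4], 0],
    [[0, 0, -3], 0],
    [[0, 0, -2], 0],
    [[0, 0, -1], 0],
    [[0, 0, 0], 0],
    [[0, 0, 0], 0],
    [[0, 0, 0], 0],
    [[0, 0, 0], 0]
  ]
}}

```text
clock: 8.5
tool_pos: [0.5898, -0.1999, 0.0186]
orientation: [-179.4, -1.1, -40.8]
force: [-0.0, -0.9, -1.6]
opening: 0.0655
```

Call:
{"name": "move_arm", "arguments": {
  "increments": [
    [[0, 0, -1], 0],
    [[0, 0, -1], 0],
    [[0, 0, -1], 0],
    [[0, 0, 0], 0],
    [[0, 0, 0], 0],
    [[0, 0, 0], 0],
    [[0, 0, 0], 0],
    [[0, 0, 0], 0]
  ]
}}

```text
clock: 9.3
tool_pos: [0.5909, -0.2008, 0.0184]
orientation: [-179.4, -1.3, -40.8]
force: [-0.6, -0.6, 1.0]
opening: 0.0651
```

Contact shows as a force change from -1.6 to +1.0 N, with z stopping at 18.4 mm. Releasing the model.

Call:
{"name": "move_arm", "arguments": {
  "increments": [
    [[0, 0, 0], 0],
    [[0, 0, 0], 0],
    [[0, 0, 0], 0],
    [[0, 0, 0], 0],
    [[0, 0, 0], 0],
    [[0, 0, 0], 0],
    [[0, 0, 0], 0],
    [[0, 0, 0], 0]
  ],
  "jaw": 1
}}

```text
clock: 10.1
tool_pos: [0.5915, -0.2007, 0.0184]
orientation: [-179.4, -1.3, -40.8]
force: [0.1, 0.7, -0.5]
opening: 0.0877
```

Call:
{"name": "move_arm", "arguments": {
  "increments": [
    [[0, 0, 15], 0],
    [[0, 0, 30], 0],
    [[0, 0, 30], 0],
    [[-10, 10, 30], 0],
    [[-30, 26, 10], 0],
    [[-30, 26, 0], 0],
    [[-30, 26, 0], 0],
    [[-25, 22, 0], 0]
  ]
}}

```text
clock: 10.9
tool_pos: [0.4642, -0.0901, 0.1359]
orientation: [-179.4, -1.3, -41.0]
force: [0.7, 1.4, -0.3]
opening: 0.0876
```

Run:
```python
from h import *
s=snap('wrist','w6'); o=ctrl.get_obs(); print(o['tool_pos'],o['orientation'],o['opening'],o['force'])
```

```text
[ 0.46040855 -0.08872954  0.13575608] [-179.39357994   -1.21132095  -41.06156981] 0.08767431242742885 [-6.46303589  1.90147249 -2.0688407 ]
```

View pics/w6.png

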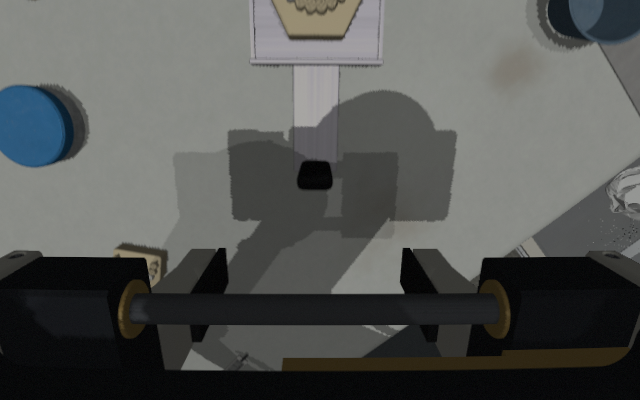

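The model sits square on the bed at (317,15), behind the stop bar. Next: close the jaws and descend in front of the post at (315,175).

Call:
{"name": "move_arm", "arguments": {
  "increments": [
    [[2, -3, 0], 0],
    [[2, -3, -10], 0],
    [[0, 0, -20], 0],
    [[0, 0, -20], 0],
    [[0, 0, -20], 0],
    [[0, 0, -12], 0],
    [[0, 0, 0], 0],
    [[0, 0, 0], 0]
  ],
  "jaw": -1
}}

```text
clock: 11.75
tool_pos: [0.4683, -0.0981, 0.0482]
orientation: [-179.3, -1.3, -41.2]
force: [-0.3, 0.4, 1.0]
opening: 0.0292
```

Run:
```python
from h import *
s=snap('wrist','w7');snap('scene','s7'); o=ctrl.get_obs(); print(o['tool_pos'],o['orientation'],o['opening'],o['force'])
```

```text
[ 0.46843963 -0.09781872  0.04883006] [-179.26431209   -1.35398083  -41.14309787] 0.02127058741425647 [ 0.23337916 -0.18581414  0.03839148]
```

View pics/w7.png

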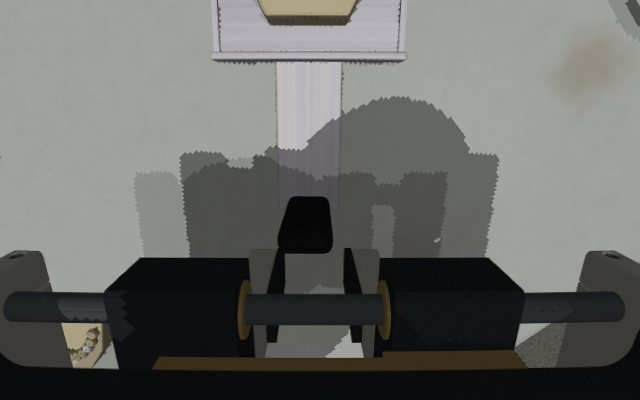

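View pics/s7.png

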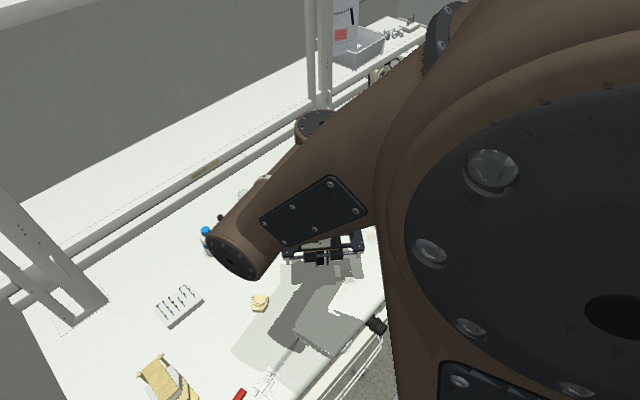

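Call:
{"name": "move_arm", "arguments": {
  "increments": [
    [[2, 2, 0], 0],
    [[1, 1, 0], 0],
    [[0, 0, 0], 0],
    [[1.5, -1.3, 0], 0],
    [[2.3, -2, 0], 0],
    [[3, -2.6, 0], 0],
    [[4.5, -4, 0], 0],
    [[6, -5.3, 0], 0]
  ]
}}

```text
clock: 12.65
tool_pos: [0.4908, -0.1096, 0.051]
orientation: [-179.1, -1.4, -41.1]
force: [-0.7, 2.4, 0.4]
opening: 0.0004
```

Call:
{"name": "move_arm", "arguments": {
  "increments": [
    [[6, -5.8, -1], 0],
    [[6, -5.8, -1], 0],
    [[7, -6.6, -1], 0],
    [[7.5, -6.8, 0], 0],
    [[7.5, -6.8, 0], 0],
    [[7.5, -6.6, 0], 0],
    [[7.5, -6.6, 0], 0],
    [[6, -5.3, 0], 0]
  ]
}}

```text
clock: 13.45
tool_pos: [0.5515, -0.1653, 0.0476]
orientation: [-179.1, -1.5, -41.1]
force: [-1.3, 2.7, 2.4]
opening: 0.0004
```

Run:
```python
from h import *
s=snap('wrist','w8'); o=ctrl.get_obs(); print(o['tool_pos'],o['orientation'],o['opening'],o['force'])
d=o['tool_pos'][:2]*1000-[618.3,-228.4]; print(d@[.7547,-.656],d@[.656,.7547])
```

```text
[ 0.55260235 -0.16588446  0.04762526] [-179.05509227   -1.50222163  -41.11065247] 2.7614732089585755e-05 [ 2.06077839 -1.35414613  0.80610976]
-90.59221242208423 4.082819033925039
```

View pics/w8.png

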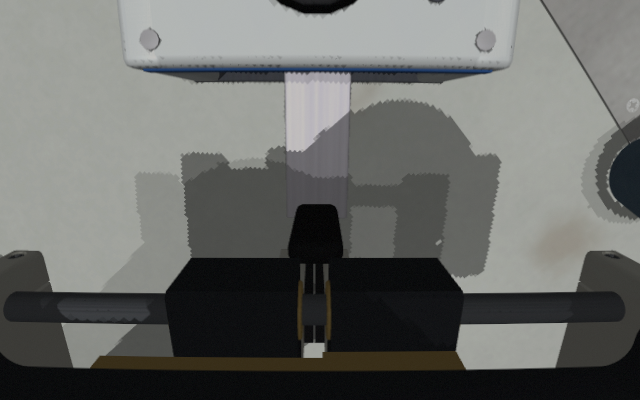

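The push is centred (post at 315, finger gap at 315), the model is inside, and about 43 mm remains.

Call:
{"name": "move_arm", "arguments": {
  "increments": [
    [[5, -4.4, 0], 0],
    [[5, -4.4, 0], 0],
    [[5, -4.4, 0], 0],
    [[4, -3.5, 0], 0],
    [[3, -2.6, 0], 0],
    [[2, -1.8, 0], 0],
    [[2, -1.8, 0], 0],
    [[2, -1.8, 0], 0]
  ]
}}

```text
clock: 14.3
tool_pos: [0.5822, -0.1925, 0.0474]
orientation: [-179.1, -1.4, -41.1]
force: [-1.0, 1.7, 1.1]
opening: 0.0008
```

Call:
{"name": "move_arm", "arguments": {
  "increments": [
    [[2, -1.8, 0], 0],
    [[2, -1.8, 0], 0],
    [[2, -1.8, 0], 0],
    [[2, -1.8, 0], 0],
    [[2, -1.8, 0], 0],
    [[2, -1.8, 0], 0],
    [[2, -1.8, 0], 0],
    [[2, -1.8, 0], 0]
  ]
}}

```text
clock: 15.1
tool_pos: [0.5823, -0.193, 0.0475]
orientation: [-179.4, 0.4, -41.2]
force: [-8.5, 13.7, 9.9]
opening: 0.0003
```

Call:
{"name": "move_arm", "arguments": {
  "increments": [
    [[4, -3.5, 0], 0],
    [[4, -3.5, 0], 0],
    [[4, -3.5, 0], 0],
    [[4, -3.5, 0], 0],
    [[0, 0, 0], 0],
    [[0, 0, 0], 0],
    [[0, 0, 0], 0],
    [[0, 0, 0], 0]
  ]
}}

```text
clock: 15.9
tool_pos: [0.5819, -0.1922, 0.0481]
orientation: [-179.7, 2.3, -41.2]
force: [-1.1, 3.6, 1.8]
opening: 0.0004
```

Run:
```python
from h import *
s=snap('wrist','w9'); o=ctrl.get_obs(); print(o['tool_pos'],o['orientation'],o['opening'],o['force'])
```

```text
[ 0.58188132 -0.19220963  0.04813897] [-179.70210334    2.3419995   -41.1810687 ] 0.00028204120831966677 [-0.8355866   2.61997318  1.64723024]
```

View pics/w9.png

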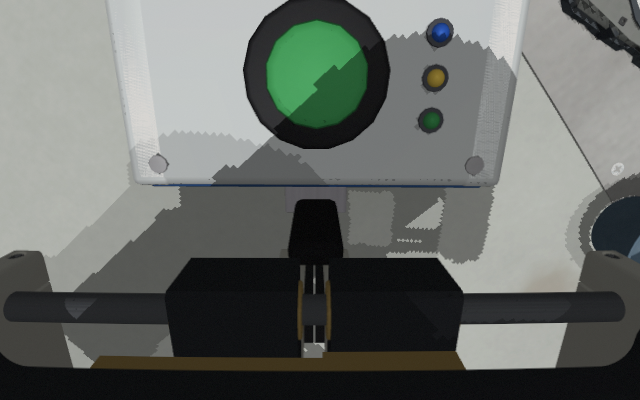

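Call:
{"name": "move_arm", "arguments": {
  "increments": [
    [[-6, 5, 0], 0],
    [[-10, 9, 0], 0],
    [[-15, 13, 0], 0],
    [[-20, 18, 20], 0],
    [[-20, 18, 30], 0],
    [[-20, 18, 30], 0],
    [[0, 0, 0], 0],
    [[0, 0, 0], 0]
  ]
}}

```text
clock: 16.75
tool_pos: [0.4816, -0.1077, 0.1282]
orientation: [-179.8, 2.4, -41.3]
force: [0.6, -0.2, -0.0]
opening: 0.0004
```

Run:
```python
from h import *
s=snap('wrist','w10');s=snap('scene','s10');s=snap('top','t10'); o=ctrl.get_obs(); print(o['tool_pos'],o['orientation'],o['opening'],o['force'])
```

```text
[ 0.48205585 -0.10847114  0.12719912] [-179.89545578    2.47440988  -41.35226556] 0.0004935431670668948 [0.25572716 0.07973451 0.07226025]
```

View pics/w10.png

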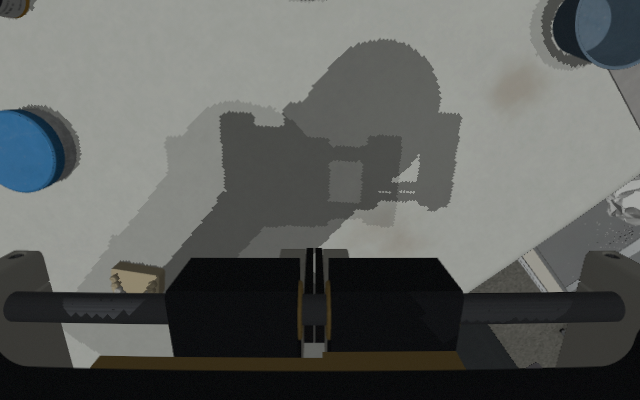

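View pics/s10.png

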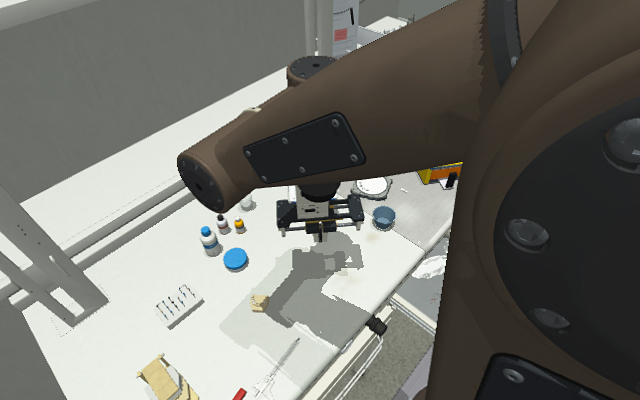

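Call:
{"name": "move_arm", "arguments": {
  "increments": [
    [[-6, 43, 15], 0.08],
    [[-7, 44, 15], 0.08],
    [[-7, 44, 15], 0.08],
    [[-8, 45, 15], 0.08],
    [[-8, 45, 15], 0.08],
    [[-8, 45, 0], 0.08],
    [[-8, 45, 0], 0.08],
    [[-10, 45, 0], 0.08]
  ]
}}

```text
clock: 17.7
tool_pos: [0.4173, 0.2523, 0.1965]
orientation: [179.4, 2.9, -4.4]
force: [1.2, 0.7, -0.6]
opening: 0.0005
```

Call:
{"name": "move_arm", "arguments": {
  "increments": [
    [[-22, 40, 0], 0.08],
    [[-22, 40, 0], 0.08],
    [[-22, 40, 0], 0.08],
    [[-22, 40, 0], 0.08],
    [[-22, 40, 0], 0.08],
    [[-22, 40, 0], 0.08],
    [[0, 0, 0], 0],
    [[0, 0, 0], 0]
  ]
}}

```text
clock: 18.5
tool_pos: [0.2794, 0.5057, 0.184]
orientation: [178.5, 3.5, 24.4]
force: [-0.2, -0.2, -0.3]
opening: 0.0004
```

Run:
```python
from h import *
s=snap('scene','s11');t=snap('top','t11'); o=ctrl.get_obs(); print(o['clock'],o['tool_pos'],o['orientation'],o['opening'],o['force'])
w=s['color'][140:260,260:360]; v=t['color'][115:235,255:375]
a=cv2.resize(w[:,:,::-1],(380,456),interpolation=2); b=cv2.resize(cv2.convertScaleAbs(v[:,:,::-1],alpha=1.4),(416,416),interpolation=2)
z=np.zeros((456,800,3),np.uint8); z[:,:380]=a; z[:416,384:]=b; cv2.imwrite('pics/c11.png',z)
```

```text
18.6 [0.27993222 0.50477597 0.18432465] [178.52971547   3.46727474  24.277595  ] 0.00037902012564901267 [ 0.42765936 -0.94043166 -0.30297325]
```

View pics/c11.png

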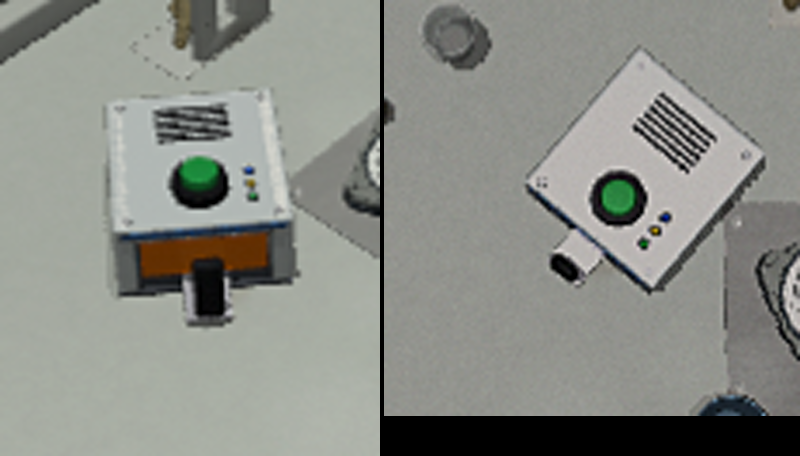

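View pics/s11.png

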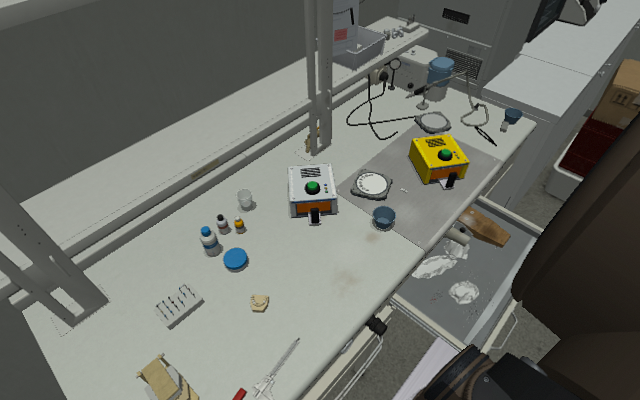

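The scene view shows the flap hanging shut at (316,206) and the post close to the front. I'll check the tray's home position numerically.

Run:
```python
from h import *
s=load('s11');t=load('t11');F=np.array([618.3,-228.4]);ux=np.array([.7547,-.656]);uy=np.array([.656,.7547])
# post mask black, in scene near
c=s['color'][140:260,260:360].astype(int)
a=lambda x,y:(260+x/3.8-.4,140+y/3.8-.4)
b=lambda x,y:(255+(x-384)/3.467-.4,115+y/3.467-.4)
for n,S,p,z in (('scene post top mid',s,a(207,263),.072),('scene tray stem front',s,a(208,322),.010),('top post topfront',t,b(556,275),.072),('front-face bottom right scene',s,a(292,280),0.002),('front bottom left',s,a(119,294),0.002)):
    P=onz(S,[p],z)[0,:2]*1000-F; print(n,(P@ux).round(1),(P@uy).round(1))
# post-button distance comparision, button from scene/top
def cen(S,roi):
    h=cv2.cvtColor(S['color'],cv2.COLOR_RGB2HSV); m=cv2.inRange(h,(50,120,40),(80,255,255)); A,B,C,D=roi; mm=np.zeros_like(m); mm[A:B,C:D]=m[A:B,C:D]
    M=cv2.moments(mm,True); return (M['m10']/M['m00'],M['m01']/M['m00'])
w=load('w9');h=cv2.cvtColor(w['color'],cv2.COLOR_RGB2HSV); m=cv2.inRange(h,(50,100,30),(85,255,255));m[:,400:]=0;m[:, :220]=0
e=cv2.fitEllipse(max(cv2.findContours(m,0,2)[0],key=cv2.contourArea)); print(e)
for z in (.094,.1): print('w9 btn',(onz(w,[e[0]],z)*1000).round(1))
print('w5+w9',(tri([load('w5'),w],[(322.3,114.9),e[0]])*1000).round(1),'w9+scene',(tri([s,w],[cen(s,(170,205,295,330)),e[0]])*1000).round(1))
```

```text
scene post top mid -35.8 4.6
scene tray stem front -42.7 6.1
top post topfront -44.9 1.5
front-face bottom right scene -1.2 -65.5
front bottom left 0.2 73.8
((316.3797912597656, 73.54639434814453), (101.86722564697266, 107.9786605834961), 179.880859375)
w9 btn [[ 647.8 -253.7   94. ]]
w9 btn [[ 647.7 -253.6  100. ]]
w5+w9 [ 647.7 -253.6  100.5] w9+scene [ 648.8 -252.8   90.8]
```

Call:
{"name": "move_arm", "arguments": {
  "increments": [
    [[20, -42, 0], -0.063],
    [[20, -42, 0], -0.063],
    [[20, -42, 0], -0.063],
    [[20, -42, 0], -0.063],
    [[20, -42, 0], -0.063],
    [[20, -42, 0], -0.063],
    [[20, -42, 0], -0.063],
    [[20, -42, 0], -0.063]
  ]
}}

```text
clock: 19.4
tool_pos: [0.445, 0.1516, 0.1833]
orientation: [178.5, 3.4, -6.2]
force: [1.0, 0.1, 0.1]
opening: 0.0006
```

Call:
{"name": "move_arm", "arguments": {
  "increments": [
    [[20, -42, 0], -0.063],
    [[20, -42, 0], -0.063],
    [[20, -42, 0], -0.063],
    [[20, -42, 0], -0.063],
    [[20, -42, 0], -0.063],
    [[20, -42, 0], -0.063],
    [[20, -42, 0], -0.063],
    [[0, 0, 0], 0]
  ]
}}

```text
clock: 20.2
tool_pos: [0.5856, -0.1723, 0.1846]
orientation: [178.6, 3.1, -33.9]
force: [-1.4, 0.3, 0.1]
opening: 0.0006
```

Call:
{"name": "move_arm", "arguments": {
  "increments": [
    [[20, -26, 0], -0.04],
    [[20, -26, -5], -0.04],
    [[19, -26, -15], -0.04],
    [[0, 0, -20], 0],
    [[0, 0, -15], 0],
    [[0, 0, -7], 0],
    [[0, 0, 0], 0],
    [[0, 0, 0], 0]
  ]
}}

```text
clock: 21.0
tool_pos: [0.6398, -0.2621, 0.1208]
orientation: [178.6, 3.2, -41.9]
force: [0.3, -0.4, 0.1]
opening: 0.0004
```

Run:
```python
from h import *
s=snap('wrist','w12'); o=ctrl.get_obs(); print(o['tool_pos'],o['orientation'],o['opening'],o['force'])
```

```text
[ 0.63988301 -0.2620018   0.12104129] [178.60242521   3.15319441 -41.91754054] 0.0006031858784809109 [-0.38428305  0.83143836  0.08272834]
```

View pics/w12.png

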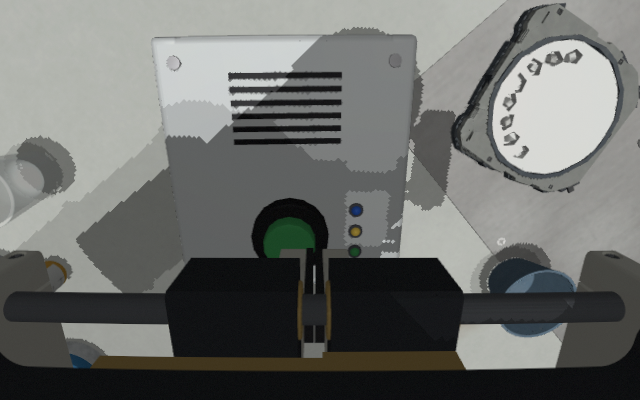

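Call:
{"name": "move_arm", "arguments": {
  "increments": [
    [[4, 4, 0], 0],
    [[4, 4, 0], 0],
    [[0, 0, -5], 0],
    [[0, 0, -5], 0],
    [[0, 0, -4], 0],
    [[0, 0, 0], 0],
    [[0, 0, 0], 0],
    [[0, 0, 0], 0]
  ]
}}

```text
clock: 21.85
tool_pos: [0.65, -0.2518, 0.1087]
orientation: [178.7, 3.0, -41.8]
force: [0.2, -0.0, 0.5]
opening: 0.0007
```

Run:
```python
from h import *
s=snap('wrist','w13'); o=ctrl.get_obs(); print(o['tool_pos'],o['orientation'],o['opening'],o['force'])
```

```text
[ 0.65005282 -0.25180337  0.10880999] [178.73289551   2.94464724 -41.75885373] 0.0007221404153491305 [-0.93791856 -0.58475163 -0.34613382]
```

View pics/w13.png

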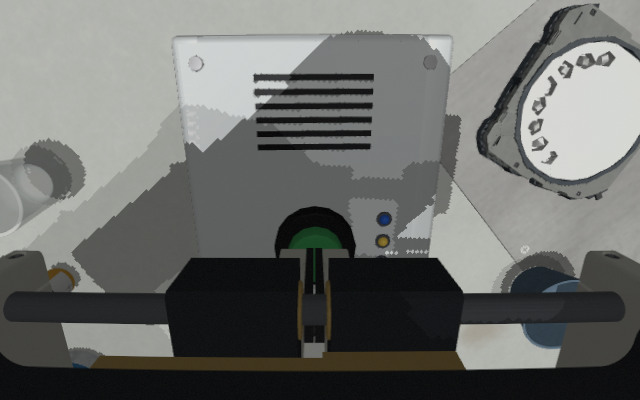

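Call:
{"name": "move_arm", "arguments": {
  "increments": [
    [[0, 0, -3], 0],
    [[0, 0, -3], 0],
    [[0, 0, -3], 0],
    [[0, 0, -3], 0],
    [[0, 0, -3], 0],
    [[0, 0, -3], 0],
    [[0, 0, -3], 0],
    [[0, 0, -3], 0]
  ]
}}

```text
clock: 22.7
tool_pos: [0.6506, -0.2523, 0.0942]
orientation: [178.7, 2.6, -41.6]
force: [-6.7, 5.0, 18.4]
opening: 0.0004
```

Call:
{"name": "move_arm", "arguments": {
  "increments": [
    [[0, 0, -2], 0],
    [[0, 0, -2], 0],
    [[0, 0, -2], 0],
    [[0, 0, -2], 0],
    [[0, 0, -2], 0],
    [[0, 0, -2], 0],
    [[0, 0, -2], 0],
    [[0, 0, -2], 0]
  ]
}}

```text
clock: 23.5
tool_pos: [0.6506, -0.2523, 0.0943]
orientation: [178.8, 2.2, -41.3]
force: [-5.5, 3.7, 13.3]
opening: 0.0003
```

Call:
{"name": "move_arm", "arguments": {
  "increments": [
    [[0, 0, -2], 0],
    [[0, 0, -2], 0],
    [[0, 0, -2], 0],
    [[0, 0, -2], 0],
    [[0, 0, -2], 0],
    [[0, 0, -2], 0],
    [[0, 0, -2], 0],
    [[0, 0, -2], 0]
  ]
}}

```text
clock: 24.3
tool_pos: [0.6506, -0.2523, 0.0943]
orientation: [178.9, 1.7, -41.0]
force: [-5.0, 2.8, 14.4]
opening: 0.0004
```

Run:
```python
from h import *
s=snap('wrist','w14'); o=ctrl.get_obs(); print(o['tool_pos'],o['orientation'],o['force'])
a=load('w13')['color'][190:270,250:380,::-1];b=s['color'][190:270,250:380,::-1]
cv2.imwrite('pics/c14.png',cv2.resize(np.vstack([a,b]),None,fx=3.7,fy=3.7,interpolation=2))
```

```text
[ 0.65058119 -0.25230131  0.09424954] [178.84868446   1.68601676 -40.97711017] [-4.66673644  3.81990199 12.6546236 ]
```

View pics/c14.png

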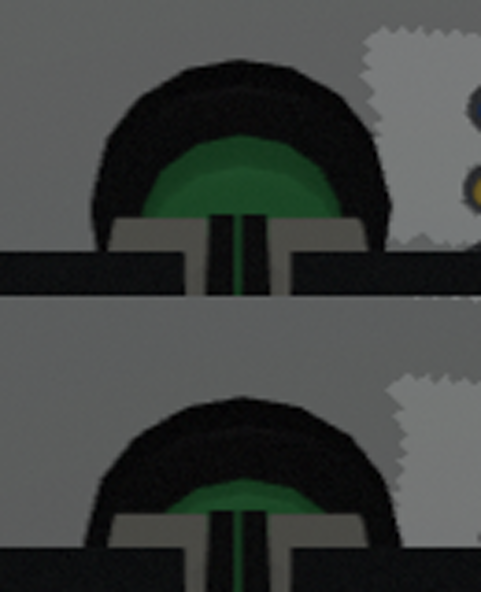

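The button's green side wall has shrunk and the tip rests at 94.2 mm, about 6 mm below the button's up height. The button is at its stop, so I'll keep holding.

Call:
{"name": "move_arm", "arguments": {
  "increments": [
    [[0, 0, -2], 0],
    [[0, 0, -2], 0],
    [[0, 0, -2], 0],
    [[0, 0, -2], 0],
    [[0, 0, -2], 0],
    [[0, 0, -2], 0],
    [[0, 0, -2], 0],
    [[0, 0, -2], 0]
  ]
}}

```text
clock: 25.15
tool_pos: [0.6506, -0.2523, 0.0943]
orientation: [178.9, 1.2, -40.7]
force: [-5.1, 3.6, 14.3]
opening: 0.0006
```

Call:
{"name": "move_arm", "arguments": {
  "increments": [
    [[0, 0, -2], 0],
    [[0, 0, -2], 0],
    [[0, 0, -2], 0],
    [[0, 0, -2], 0],
    [[0, 0, -2], 0],
    [[0, 0, -2], 0],
    [[0, 0, -2], 0],
    [[0, 0, -2], 0]
  ]
}}

```text
clock: 25.95
tool_pos: [0.6507, -0.2523, 0.0942]
orientation: [179.0, 0.7, -40.4]
force: [-5.4, 3.5, 13.4]
opening: 0.0006
```

Call:
{"name": "move_arm", "arguments": {
  "increments": [
    [[0, 0, -2], 0],
    [[0, 0, -2], 0],
    [[0, 0, -2], 0],
    [[0, 0, -2], 0],
    [[0, 0, -2], 0],
    [[0, 0, -2], 0],
    [[0, 0, -2], 0],
    [[0, 0, -2], 0]
  ]
}}

```text
clock: 26.75
tool_pos: [0.6507, -0.2524, 0.0942]
orientation: [179.0, 0.3, -40.2]
force: [-6.2, 5.1, 13.9]
opening: 0.0005
```

Call:
{"name": "move_arm", "arguments": {
  "increments": [
    [[0, 0, -2], 0],
    [[0, 0, -2], 0],
    [[0, 0, -2], 0],
    [[0, 0, -2], 0],
    [[0, 0, -2], 0],
    [[0, 0, -2], 0],
    [[0, 0, -2], 0],
    [[0, 0, -2], 0]
  ]
}}

```text
clock: 27.55
tool_pos: [0.6508, -0.2524, 0.0942]
orientation: [179.1, -0.2, -40.0]
force: [-4.6, 3.7, 13.1]
opening: 0.0001
```

Call:
{"name": "move_arm", "arguments": {
  "increments": [
    [[0, 0, -2], 0],
    [[0, 0, -2], 0],
    [[0, 0, -2], 0],
    [[0, 0, -2], 0],
    [[0, 0, -2], 0],
    [[0, 0, -2], 0],
    [[0, 0, -2], 0],
    [[0, 0, -2], 0]
  ]
}}

```text
clock: 28.35
tool_pos: [0.6508, -0.2524, 0.0942]
orientation: [179.1, -0.7, -39.7]
force: [-5.1, 3.8, 13.4]
opening: 0.0007
```

Call:
{"name": "move_arm", "arguments": {
  "increments": [
    [[0, 0, -2], 0],
    [[0, 0, -2], 0],
    [[0, 0, -2], 0],
    [[0, 0, -2], 0],
    [[0, 0, -2], 0],
    [[0, 0, -2], 0],
    [[0, 0, -2], 0],
    [[0, 0, -2], 0]
  ]
}}

```text
clock: 29.15
tool_pos: [0.6509, -0.2524, 0.0942]
orientation: [179.2, -1.2, -39.5]
force: [-4.7, 3.0, 13.5]
opening: 0.0005
```

Held from about 22.6 s to 29.15 s, which is over 6.4 s. Now releasing and moving away.

Call:
{"name": "move_arm", "arguments": {
  "increments": [
    [[0, 0, 10], 0],
    [[0, 0, 20], 0],
    [[0, 0, 30], 0],
    [[0, 0, 30], 0],
    [[-20, 40, 10], 0.06],
    [[-20, 42, 0], 0.06],
    [[-20, 42, 0], 0.06],
    [[-20, 42, 0], 0.06]
  ]
}}

```text
clock: 29.95
tool_pos: [0.5697, -0.0866, 0.1975]
orientation: [179.1, -1.2, -25.7]
force: [0.5, 0.3, 0.8]
opening: 0.0003
```

Call:
{"name": "move_arm", "arguments": {
  "increments": [
    [[-20, 42, 0], 0.06],
    [[-20, 42, 0], 0.06],
    [[-20, 42, 0], 0.06],
    [[-20, 42, 0], 0.06],
    [[-20, 42, 0], 0.06],
    [[-20, 42, 0], 0.06],
    [[-20, 42, 0], 0.06],
    [[-20, 42, 0], 0.06]
  ]
}}

```text
clock: 30.75
tool_pos: [0.4011, 0.2611, 0.2004]
orientation: [179.4, -1.5, 2.9]
force: [0.2, 1.1, 0.6]
opening: 0.0005
```

Call:
{"name": "move_arm", "arguments": {
  "increments": [
    [[-20, 42, 0], 0.06],
    [[-20, 42, 0], 0.06],
    [[-20, 42, 0], 0.06],
    [[-20, 42, 0], 0.06],
    [[-20, 42, 0], 0.06],
    [[0, 0, 0], 0],
    [[0, 0, 0], 0],
    [[0, 0, 0], 0]
  ]
}}

```text
clock: 31.55
tool_pos: [0.2916, 0.4845, 0.2019]
orientation: [179.6, -1.6, 21.3]
force: [-0.2, -0.0, -0.3]
opening: 0.0008
```

Run:
```python
from h import *
s=snap('scene','s15');t=snap('top','t15'); o=ctrl.get_obs(); print(o['clock'],o['tool_pos'],o['force'])
w=s['color'][140:260,260:360]; v=t['color'][115:265,205:375]
a=cv2.resize(w[:,:,::-1],(380,456),interpolation=2); b=cv2.resize(cv2.convertScaleAbs(v[:,:,::-1],alpha=1.4),(416,367),interpolation=2)
z=np.zeros((456,800,3),np.uint8); z[:,:380]=a; z[:367,384:]=b; cv2.imwrite('pics/c15.png',z)
for n,a,b in (('scene',load('scene0'),s),('top',load('top0'),t)):
  for nm,lo,hi in (('blue',(98,120,60),(115,255,255)),('amber',(12,170,90),(28,255,255))):
    r=[]
    for S in (a,b):
        m=cv2.inRange(cv2.cvtColor(S['color'],cv2.COLOR_RGB2HSV),lo,hi)
        k,l,st,c=cv2.connectedComponentsWithStats(m); r.append([tuple(c[i].round(1).tolist()) for i in range(1,k) if st[i,4]>12 and 100<c[i][1]<270 and 190<c[i][0]<420])
    print(n,nm,r)
```

```text
31.65 [0.29199981 0.48390767 0.20206791] [ 1.00760363 -0.23150222 -0.37794005]
scene blue [[(303.5, 201.4), (205.2, 231.0), (210.7, 245.4), (235.0, 258.3)], [(303.3, 201.4), (205.2, 231.0), (210.5, 245.5), (235.0, 258.3)]]
scene amber [[(313.1, 206.6), (238.6, 223.2)], [(313.0, 206.3), (238.6, 223.2)]]
top blue [[(212.6, 141.9), (225.4, 171.7)], [(212.6, 141.9), (225.4, 171.7)]]
top amber [[(250.2, 146.4)], [(250.0, 146.4)]]
```

View pics/c15.png

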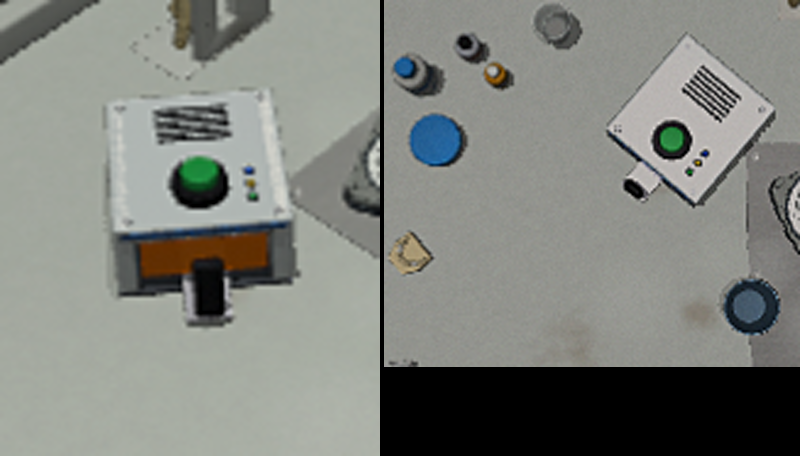

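The tray is home, the flap is shut and the button is back up. The tin and bottle measure unmoved, and the cup looks to be in its original place at top (355,240). The arm is clear, so I'm handing in.

```bash
python3 -c "
from plant import ctrl
print(ctrl.close_job())"
```

```text
the job is handed in; nothing more can be done
None
```

The job is done and handed in at about 31.7 s. I set the larger plaster model, teeth up, on the tray of the white unit and pushed the tray to its stop by the black post. I then held the green button at its stop for about 6.5 s and let it go.

**Last checks:**
- **Tray:** it stopped firmly against about 16 N. The post's middle measured about 36 mm in front of the unit's face, against the nominal 32 mm, which is within my measuring error.
- **Flap:** it looks shut in the scene picture.
- **Button:** it went down about 6 mm under 13–18 N and is back up.
- **Things to leave alone:** the tin and bottle images shifted by 0.2 px at most. I checked the cup only by eye.

**What disagreed or could not be checked:**
- **Model height:** two views gave the base as 17–18 mm high, where the text says 20 mm.
- **Button height:** two wrist views put the button top at 100.5 mm, while pairing them with the fixed cameras gave 80–91 mm. I used the wrist value, and the press agreed with it.
- **Tool tilt:** the tool tilted up to about 3.5° while pushing and pressing, with no visible effect.
- **Model inside the unit:** it can't be seen behind the flap. I last saw it standing square on the bed before the push.

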